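# Push a bearing roller up its loading ramp into the seat

## Robot

A 6-joint arm with a two-finger parallel gripper is mounted at the origin on a cart in front of the work surface, level with it; the furniture and walls round the work are solid. World frame = base frame: x ahead of the robot, y to its left, z up, the work surface at z = 0. Lengths are in m, angles in rad, forces in N, time in s.
With the tool pointing down it reaches from about 0.375 to 0.975 m from the base axis. Payload 3.8 kg.
Tool frame: the origin (TCP) lies at the very end of the fingers, on their centre line; the grasp point (between the pads) lies 19 mm behind it; y points along the fingers, x is the direction in which the jaws open and shut, and the axes are right-handed (so a half turn about y gives the same grasp; the last joint's range is limited). The gripper opens to 85 mm and grips with 20 to 120 N. Pads are 22 mm wide; open, the fingers measure 114 mm over their backs; the gripper's body (76 mm by 85 mm) begins 54 mm behind the grasp point. The pads swing forward as they close: fully open they stand 13 mm farther back than shut.
Start: joints at [-1.38, 0.264, 1.604, -0, 1.274, -0.037], TCP at [0.152, -0.658, 0.231] pointing down, gripper open.
Joint ranges: [-2.63, 2.63], [-0.94, 2.18], [0.31, 2.57], [-1.31, 4.45], [0, 2.66], [-2.55, 2.55]. Speed limits (rad/s): [2.57, 2.57, 3.14, 3.14, 3.14, 3.14].

## Interface

Orientations are given as a rotation vector (axis times angle).
In Python, from workcell import bot, cams gives the robot as it stands.
- The arm moves only by the tool play_rows, never from a script. Its argument "motion" is a list of rows, each a list of 2 entries, a list of its own where there are three numbers: the shift along the world's x, y, z normalised to -1 to 1, where 1 is 400 mm, then the turn, a rotation vector about the world's x, y, z normalised to -1 to 1, where 1 is pi/4 rad. In form: [[[tx, ty, tz], [ax, ay, az]], ...]. A call has 1 to 10 rows; each row is the pose to reach, as a shift and turn from the pose commanded when the call began; what a row does not reach only later rows make up. A row lasts 1/8 s, in which the tool goes at most 62.5 mm and 10.7 degrees, less where a joint would pass 70% of its speed; a pose out of reach is approached as far as the arm can. A call with a number of a shift or a turn outside -1 to 1 is refused whole. A call with a gripper value outside its range is refused whole. "gripper" is the closure, from 0 (fully open) to 1 (shut), set as the call begins (left out, the last holds). The fingers move at their own pace and stop on an object; "squeeze" is the grip in N (left out, the last holds). Time passes only in rows, so rows that repeat a pose let the fingers close. It gives the time, the measured TCP pose, the force and the opening at its end, in the units of the state.
- bot.read_state(): the state, without advancing time (a new reading comes with each control period).
- cams.read_camera(name): name is "scene" or "top" or "wrist"; returns (picture, depth): 400x640x3 uint8, red, green, blue; 400x640 float32, m along the optical axis (not along the pixel's ray), 0 where there is no reading.
- cams.calibration(name): a dict with "mtx" (3x3 intrinsics, pixels), "k1" (the pictures are not rectified: a ray, as slopes to the right and down, at radius r is drawn at 1 + k1 r^2 times it, then the intrinsics apply), "R" (3x3) and "t" (3): a world point X has camera coordinates R X + t; the wrist camera has in their place "tool_from_camera" (4x4, takes a point from camera to tool coordinates, whose origin is the TCP and whose axes are the tool frame's). Camera axes: x right, y down, z forward; pixel columns grow to the right and rows downward; lengths in m; the calibration is good to about 2 mm. A picture is of the moment at which its call begins: read the wrist's pose just before it. calibration takes no time and is no camera call.
- bot.finish_job(): hands the job in, once; it reports no verdict.
Trained networks look in the newest picture that a camera, given by its name, has taken for a name from the list of things; names that differ only in an ending like _2 or _b are one class to them, and where a whole thing is asked for, a point or a joint stands for the part that bears it (a point fixed in the world has none). Each returns a list of dicts, best first, with "conf" (0 to 1); they miss things now and then, are a little off and sometimes report something else, mostly with a low value. They report only what shows in the picture. A call takes as long as a camera call. They do not tell look-alikes from the thing itself.
- cams.recognise(camera, label): "xyz" ([x, y, z] in m, in the coordinates of the camera as it stood for that picture, good to about 4 mm: the middle of the surface that is visible of it).
- cams.regions_of(camera, label): "mask" (400x640 bool, what is visible of it).
- cams.mark_of(camera, label): "xyz" ([x, y, z] in m, in the coordinates of the camera as it stood for that picture, good to about 4 mm: a listed point, or the origin of a listed thing).
The state is a dict: "time": time; "q": joint angles; "joint_vel": joint speeds; "joint_torque": joint torques, N m; "tool_pos": TCP position; "tcp_rot": TCP orientation; "wrist_force": force on the tool from outside, world axes, zero at the start; "torque": the same for the moment, N m; "width": opening from 0.0 (shut) to 1.0 (fully open).
Only numpy, scipy, OpenCV 4.12 (cv2) and the standard library are available. Lean on these libraries where they do the work, as an engineer would, in place of code of your own. Each camera call takes 0.05 s, during which the arm holds its last target.

## Task

Push the steel roller up the sloping blue ramp with the fingers, slowly and with a finger kept behind it so that it never rolls back or shoots ahead, until it drops into the seat at the top against the red stop; then let go and move clear. Push it only: do not lift or carry it, and leave the other things on the bench where they are.

Things in the scene. Friction and masses are not known exactly. Their poses are not given: they have to be found in the camera images.
- roller: Loose smooth steel roller (friction about 0.3), 0.18 to 0.35 kg: drum 44 mm in diameter, 56 mm long, two brass bands, a brass stub axle (12 mm diameter, 8 mm long) at each end. Origin at the drum's centre, y along the axle; x and z turn as it rolls. It starts lying across the foot of the ramp against the foot lip, and rolls freely.
- stand: Loading stand, fixed; may be turned either way. Grey base 270 x 100 x 10 mm with ramp, seat and red stop. Origin under the base's centre, on the bench; x level and uphill, y across, z up. Ramp surface: 20 mm high at x = -115 mm (foot), 46.4 mm at x = 73 mm (crest). The roller's centre starts at x = -104, z = 43.7 mm. Face of the red stop at x = 109 mm; it is 84 mm wide, its top 72 mm high.
- deck: Blue ramp surface of the stand, rising at 8 degrees, 190 mm long, 60 mm wide. Origin on the surface, middle of the foot edge; x up the slope, y across, z square off it. Foot lip (x = -8 to 0) 5 mm high; side rails 6 mm thick, 60 mm apart, 10 mm high. Nothing holds the roller on the slope above the foot lip.
- seat (a point): Where the roller's centre lies when seated: x = 86.5, y = 0, z = 64.4 mm in the stand's frame, same axes. The seat is a level pocket 4 mm below the crest, 36 mm long, between the crest's edge and the red stop; the roller drops in with 1.5 mm play and stays.
- solder_spool: Reel of solder wire standing on its flange, 54 mm in diameter, 36 mm high, loose. Origin under its centre. Leave alone.
- screwdriver: Black and orange screwdriver lying on the bench, 219 mm long, 31 mm high, loose. Origin under its centre. Leave alone.
- flux_tin: Open light blue round tin, 62 mm in diameter, 41 mm high, loose. Origin under its centre. Leave alone.
- big_capacitor: Brown upright capacitor, 30 mm in diameter, 49 mm high, loose. Origin under its centre. Leave alone.
- yellow_cutters: Cutters with yellow handles lying flat, 156 x 63 mm, 14 mm high, loose. Origin under their centre. Leave alone.
- cell_1: Green battery cell lying on the bench, 65 mm long, 18 mm thick, loose. Origin under its centre. Leave alone.
There are look-alikes about, which are no part of the job. What is shaped like the roller but green is not meant.

How it is judged:
On the way, in this order (a step that is already met when the one before it is completed fails the run):
1. a finger pushes the roller past the middle of the ramp, the roller lying on the ramp (x of roller in the frame of deck between 0.085 and 0.165 m and z of roller in the frame of deck below 0.027 m and contact force between the fingers and roller above 0.05 N).
2. the roller lies in the seat against the stop (x of roller in the frame of seat between -0.004 and 0.004 m and z of roller in the frame of seat between -0.004 and 0.004 m and y of roller in the frame of seat between -0.006 and 0.006 m and angle between the y axis of roller and the y axis of stand, either way round below 0.1 rad and linear speed of roller below 0.02 m/s), for 0.2 s.
At the end, for the whole second after the job is handed in: The roller lies still in the seat at the top of the ramp: its centre within 4 mm of the seated point lengthwise and in height and within 6 mm across, its axle square to the ramp within 0.1 rad, slower than 0.02 m/s (all of step 2); the robot touches nothing.
It fails at once if the roller rolls back or runs ahead on the ramp: it moves faster than 0.2 m/s there with no finger touching it (x of roller in the frame of deck between 0.022 and 0.185 m and linear speed of roller above 0.2 m/s and contact force between the fingers and roller below 0.02 N).
It fails at once if the roller is lifted more than 14 mm off the ramp (z of roller in the frame of deck above 0.036 m).
It fails at once if another thing on the bench is moved more than 20 mm or tipped (distance of any of solder_spool, screwdriver, flux_tin, big_capacitor, yellow_cutters, cell_1 from where it was at the start of the episode above 0.02 m or angle between any of solder_spool, screwdriver, flux_tin, big_capacitor, yellow_cutters, cell_1's own z axis and vertical above 0.5 rad).
It also fails if it takes over 38 s, if anything falls off the work surface, if the arm or the gripper's body presses on something with over 40 N, if the wrist force passes 120 N, or if a joint passes its speed limit or range.

## Working session

There is one attempt and no reset: what is moved stays moved. The work goes in short steps, Python scripts to look and compute and a tool call to move; the robot and the scene stay as the last step left them, time stands still between calls to the robot, and variables do not carry over. Pictures are saved under pics/ and viewed, and the job is handed in when it is done.

Besides the shell and the picture viewer there is one more tool, called after "Emit:" by a JSON object that holds its "method" and its "body", one argument or row to a line. play_rows: Moves the arm, as the interface text tells. Its arguments: {"type":"object","properties":{"motion":{"type":"array","items":{"type":"array"}},"gripper":{"type":"number"},"squeeze":{"type":"number"}},"required":["motion"]}

```bash
mkdir -p pics; ls; cat > h.py <<'E'
import numpy as np, cv2
from workcell import bot, cams
def save(n,im): cv2.imwrite('pics/'+n+'.png',cv2.cvtColor(im,cv2.COLOR_RGB2BGR))
def c2w(name,p):
    c=cams.calibration(name); return np.array(c['R']).T@(np.array(p)-np.array(c['t']))
def px2w(name,u,v,d):
    c=cams.calibration(name);K=np.array(c['mtx']);k=c['k1']
    x=(u-K[0,2])/K[0,0];y=(v-K[1,2])/K[1,1]
    a,b=x,y
    for _ in range(20):
        r=a*a+b*b; a=x/(1+k*r); b=y/(1+k*r)
    return c2w(name,[a*d,b*d,d])
def w2px(name,X):
    c=cams.calibration(name);K=np.array(c['mtx']);p=np.array(c['R'])@np.array(X)+np.array(c['t'])
    a,b=p[0]/p[2],p[1]/p[2];s=1+c['k1']*(a*a+b*b)
    return K[0,0]*a*s+K[0,2],K[1,1]*b*s+K[1,2]
E
python3 - <<'E'
from h import *
s=bot.read_state(); print(s)
for n in ('scene','top'):
    im,d=cams.read_camera(n); save(n+'0',im); np.save(n+'_d.npy',d)
    for l in ('roller','stand','deck','seat'):
        print(n,l,[(np.round(c2w(n,r['xyz']),4),round(r['conf'],2)) for r in cams.mark_of(n,l)])
E
```

```text
pics
{'time': 0.0, 'q': array([-1.37989119e+00,  2.64737452e-01,  1.60537509e+00,  1.67999153e-06,
        1.27370621e+00, -3.68958699e-02]), 'joint_vel': array([ 0.00148094, -0.00194021,  0.00208558, -0.00089768, -0.00018462,
       -0.00101828]), 'joint_torque': array([ 6.75673509e-04, -5.15111840e+01, -3.67313397e+01,  1.92125990e-04,
        1.28903883e-02, -8.53238813e-07]), 'tool_pos': array([ 0.15230145, -0.65684084,  0.22997202]), 'tcp_rot': array([-1.30688208,  1.04094667, -1.03812381]), 'wrist_force': array([ 0.14162209,  0.3744385 , -0.10074991]), 'torque': array([-0.02584738, -0.00538961, -0.01180383]), 'width': 1.0003174284476224}
scene roller [(array([0.3528, 0.0703, 0.0232]), 0.86), (array([ 0.4634, -0.1019,  0.024 ]), 0.84), (array([0.4749, 0.0714, 0.0396]), 0.66)]
scene stand [(array([0.5823, 0.0956, 0.0025]), 0.94), (array([ 0.7906, -0.0255, -0.0019]), 0.52)]
scene deck [(array([0.468 , 0.0596, 0.0165]), 0.59)]
scene seat [(array([0.6555, 0.12  , 0.067 ]), 0.86), (array([0.4543, 0.4021, 0.0014]), 0.75), (array([0.4681, 0.0599, 0.0174]), 0.36)]
top roller [(array([0.3552, 0.07  , 0.0191]), 0.86), (array([0.4802, 0.0614, 0.0398]), 0.77), (array([ 0.467 , -0.1031,  0.02  ]), 0.57)]
top stand [(array([0.578 , 0.0927, 0.0023]), 0.71)]
top deck [(array([0.464 , 0.06  , 0.0174]), 0.64), (array([ 0.4587,  0.4064, -0.0012]), 0.3)]
top seat [(array([0.6663, 0.1112, 0.0639]), 0.57)]
```

View pics/scene0.png

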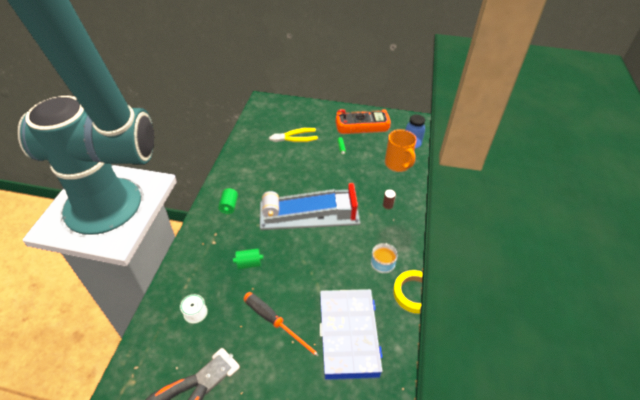

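View pics/top0.png

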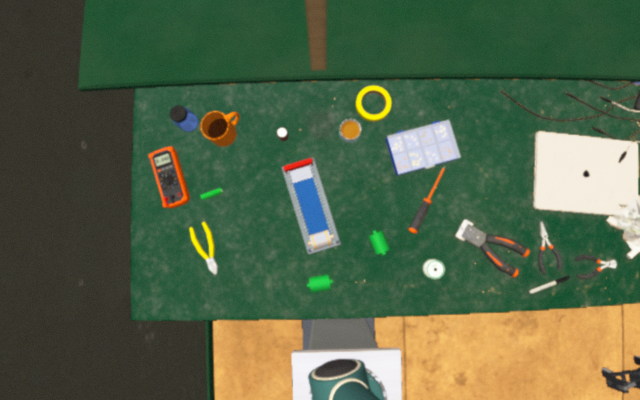

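The scene shows the brass-banded roller at the stand's foot, at about (270,205), and the red stop at (353,203). In the top view the roller is at (320,240) and the stop at (298,165). The two green rollers are look-alikes. Next I refine the stand pose.

```bash
python3 - <<'E'
from h import *
from scipy.spatial.transform import Rotation as R
for n in ('top','scene'):
    im,d=cams.read_camera(n)
    r=cams.recognise(n,'roller'); print(n,[(np.round(c2w(n,x['xyz']),4),round(x['conf'],2)) for x in r])
    hsv=cv2.cvtColor(im,cv2.COLOR_RGB2HSV)
    b=cv2.inRange(hsv,(100,120,60),(125,255,255)); rd=cv2.inRange(hsv,(0,170,80),(6,255,255))|cv2.inRange(hsv,(174,170,80),(180,255,255))
    u0,v0=w2px(n,[.578,.093,.03])
    for nm,m in (('blue',b),('red',rd)):
        k,lab,st,ce=cv2.connectedComponentsWithStats(m)
        for i in range(1,k):
            if st[i,4]>60 and np.hypot(ce[i,0]-u0,ce[i,1]-v0)<70:
                vs,us=np.nonzero(lab==i)
                P=np.array([px2w(n,u,v,d[v,u]) for u,v in zip(us,vs) if d[v,u]>0])
                c,(w,h),a=cv2.minAreaRect((P[:,:2]*1000).astype(np.float32))
                Q=P-P.mean(0); w_,V=np.linalg.eigh(np.cov(Q[:,:2].T)); 
                print(n,nm,st[i],'cen',np.round(P.mean(0),4),'rect',np.round(c,1),round(w),round(h),round(a,1),'pca',V[:,1],'box',np.round(cv2.boxPoints((c,(w,h),a)),0).tolist(), 'z',P[:,2].min(),P[:,2].max())
    x0=int(u0);y0=int(v0)
    cr=im[y0-80:y0+80,x0-100:x0+100]; save(n+'c',cv2.resize(cr,None,fx=4,fy=3.75,interpolation=cv2.INTER_CUBIC)[:, :800])
s=bot.read_state(); print(s['time'],R.from_rotvec(s['tcp_rot']).as_matrix())
E
```

```text
top [(array([0.3571, 0.0722, 0.0384]), 0.89), (array([ 0.4678, -0.0973,  0.0397]), 0.79), (array([0.4821, 0.0628, 0.0602]), 0.67)]
top blue [ 294  178   34   56 1071] cen [0.5744 0.0911 0.0348] rect [573.9  91.1] 151 58 15.8 pca [-0.96157274 -0.2745503 ] box [[493.0, 98.0], [509.0, 43.0], [655.0, 84.0], [639.0, 139.0]] z 0.019262733994060494 0.04978695705410255
top red [284 158  28  13 157] cen [0.6897 0.1243 0.0701] rect [690.6 124.3] 15 81 15.9 pca [-0.26980635  0.9629146 ] box [[672.0, 161.0], [695.0, 83.0], [709.0, 87.0], [687.0, 165.0]] z 0.05701186136108814 0.07540663113869434
scene [(array([0.4827, 0.054 , 0.0581]), 0.9), (array([0.3599, 0.053 , 0.0378]), 0.7), (array([ 0.4651, -0.1115,  0.039 ]), 0.64)]
scene blue [279 194  57  21 766] cen [0.5708 0.0979 0.0339] rect [570.1  97.9] 153 53 16.3 pca [-0.95937749 -0.28212556] box [[489.0, 102.0], [504.0, 51.0], [651.0, 94.0], [636.0, 145.0]] z 0.01910663624151209 0.04741266601963149
scene red [349 183   8  36 180] cen [0.6914 0.1179 0.0584] rect [686.4 159.2] 24 160 4.8 pca [-0.17130726  0.98521765] box [[667.0, 238.0], [681.0, 78.0], [705.0, 80.0], [692.0, 240.0]] z -0.0039007004776839163 0.07471305434708693
0.7 [[ 2.25752623e-01  2.61456944e-05  9.74184660e-01]
 [-9.74184654e-01 -1.13898037e-04  2.25752624e-01]
 [ 1.16860179e-04 -9.99999993e-01 -2.42046376e-07]]
```

Emit:
{"method": "play_rows", "body": {
  "motion": [
    [[0.08,0.13,0],[0,0,0.06]],
    [[0.16,0.25,0],[0,0,0.06]],
    [[0.25,0.38,0],[0,0,0.06]],
    [[0.33,0.51,0],[0,0,0.06]],
    [[0.41,0.64,0],[0,0,0.06]],
    [[0.49,0.77,0],[0,0,0.06]],
    [[0.57,0.89,0],[0,0,0.06]]
  ],
  "gripper": 0.75
}}

```text
time: 1.58
tool_pos: [0.3812, -0.2998, 0.2317]
tcp_rot: [-1.327, 1.003, -1.005]
wrist_force: [0.7, -0.5, 0.1]
width: 0.252
```

Emit:
{"method": "play_rows", "body": {
  "motion": [
    [[0.02,0.15,0],[0,0,0]],
    [[0.035,0.3,0],[0,0,0]],
    [[0.055,0.45,0],[0,0,0]],
    [[0.075,0.6,0],[0,0,0]],
    [[0.09,0.75,-0.1],[0,0,0]],
    [[0.105,0.875,-0.2],[0,0,0]],
    [[0.105,0.875,-0.2],[0,0,0]]
  ]
}}

```text
time: 2.45
tool_pos: [0.4202, 0.0508, 0.1487]
tcp_rot: [-1.331, 1.005, -0.998]
wrist_force: [0.1, -0.4, 0.6]
width: 0.245
```

```bash
python3 - <<'E'
from h import *
from scipy.spatial.transform import Rotation as R
s=bot.read_state(); T=R.from_rotvec(s['tcp_rot']).as_matrix(); print(s['time'],s['tool_pos'],T,s['wrist_force'])
im,d=cams.read_camera('wrist'); save('w1',im)
c=cams.calibration('wrist'); M=np.array(c['tool_from_camera']); print(M)
for l in ('roller','seat','stand'):
  for f in ('mark_of',):
    for r in getattr(cams,f)('wrist',l):
      p=M[:3,:3]@np.array(r['xyz'])+M[:3,3]; print(l,np.round(T@p+s['tool_pos'],4),r['conf'])
E
```

```text
2.45 [0.42015    0.05081682 0.14873021] [[ 2.75520213e-01 -4.66197352e-03  9.61283974e-01]
 [-9.61294167e-01  1.84317920e-04  2.75524029e-01]
 [-1.46166759e-03 -9.99989116e-01 -4.43074464e-03]] [ 0.11204755 -0.38925257  0.57598544]
[[ 9.99999301e-01 -2.46091249e-05  1.18184129e-03  3.41710568e-04]
 [-1.12852905e-03 -3.17432957e-01  9.48280045e-01 -1.42230728e-01]
 [ 3.51819033e-04 -9.48280716e-01 -3.17432763e-01  8.18320067e-02]
 [ 0.00000000e+00  0.00000000e+00  0.00000000e+00  1.00000000e+00]]
roller [0.4762 0.0669 0.0413] 0.97
roller [0.3517 0.07   0.0198] 0.6
roller [ 0.4642 -0.1039  0.0203] 0.57
```

View pics/w1.png

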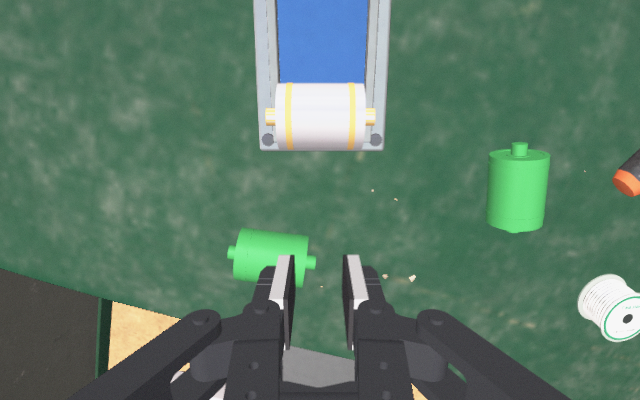

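Emit:
{"method": "play_rows", "body": {
  "motion": [
    [[0,0,-0.1],[0,0,0]],
    [[0,0,-0.2],[0,0,0]],
    [[0,0,-0.2875],[0,0,0]],
    [[0,0,-0.2875],[0,0,0]],
    [[0.012,0.0034,-0.2875],[0,0,0]],
    [[0.024,0.0068,-0.2875],[0,0,0]],
    [[0.036,0.0103,-0.2875],[0,0,0]],
    [[0.048,0.0137,-0.2875],[0,0,0]],
    [[0.048,0.0137,-0.2875],[0,0,0]]
  ]
}}

```text
time: 3.78
tool_pos: [0.4423, 0.0541, 0.0366]
tcp_rot: [-1.326, 1.004, -1.004]
wrist_force: [-1.1, -0.0, -1.0]
width: 0.248
```

```bash
python3 - <<'E'
from h import *
s=bot.read_state(); print(s['time'],s['tool_pos'],s['wrist_force'])
im,d=cams.read_camera('wrist'); save('w2',im)
im,d=cams.read_camera('scene'); save('s2',cv2.resize(im[150:270,200:400],None,fx=4,fy=4))
E
```

```text
3.775 [0.44232781 0.05413459 0.03661619] [-1.10717693 -0.00567235 -1.00841268]
```

View pics/w2.png

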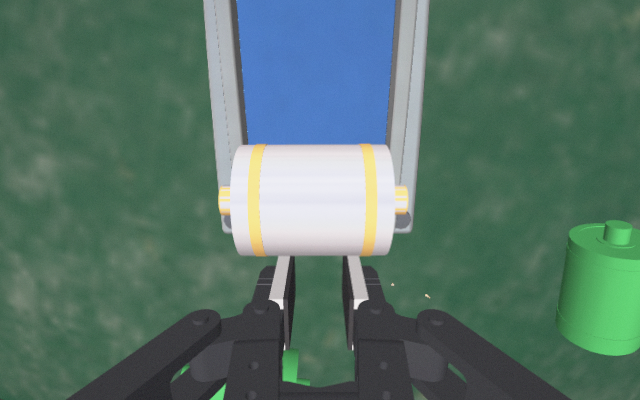

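View pics/s2.png

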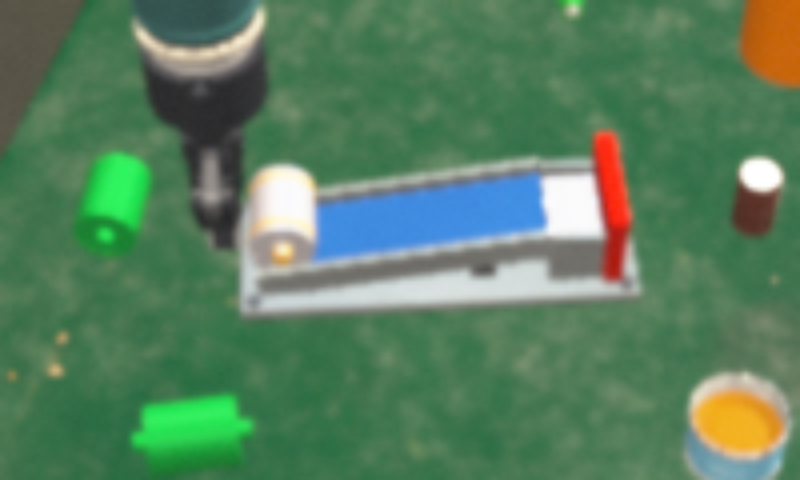

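Emit:
{"method": "play_rows", "body": {
  "motion": [
    [[0.0048,0.0014,0],[0,0,0]],
    [[0.0096,0.0027,0],[0,0,0]],
    [[0.0144,0.0041,0],[0,0,0]],
    [[0.0192,0.0055,0.0004],[0,0,0]],
    [[0.024,0.0069,0.0011],[0,0,0]],
    [[0.0289,0.0082,0.0018],[0,0,0]],
    [[0.0337,0.0096,0.0025],[0,0,0]],
    [[0.0385,0.011,0.0032],[0,0,0]],
    [[0.0433,0.0123,0.0039],[0,0,0]],
    [[0.0481,0.0137,0.0046],[0,0,0]]
  ]
}}

```text
time: 5.12
tool_pos: [0.461, 0.0594, 0.0381]
tcp_rot: [-1.327, 1.004, -1.004]
wrist_force: [-1.0, 0.5, 0.8]
width: 0.252
```

```bash
cat > chk.py <<'E'
from h import *
import sys
from scipy.spatial.transform import Rotation as R
n=sys.argv[1]
s=bot.read_state(); T=R.from_rotvec(s['tcp_rot']).as_matrix(); print(s['time'],s['tool_pos'],s['wrist_force'])
im,d=cams.read_camera('wrist'); save('w'+n,im)
im2,d=cams.read_camera('scene'); save('s'+n,cv2.resize(im2[150:270,200:400],None,fx=4,fy=4))
M=np.array(cams.calibration('wrist')['tool_from_camera'])
u=np.array([.9617,.274]);v=np.array([-.274,.9617]);o=np.array([.5809,.0932])
q=np.array(s['tool_pos'])[:2]-o; print('tcp stand',q@u,q@v)
for r in cams.mark_of('wrist','roller')[:2]:
    p=T@(M[:3,:3]@np.array(r['xyz'])+M[:3,3])+s['tool_pos']; q=p[:2]-o; print('roller stand',np.round([q@u,q@v,p[2]],4),r['conf'])
E
python3 chk.py 3
```

```text
5.125 [0.46098414 0.05944199 0.03814584] [-0.95252141  0.54992613  0.84467404]
tcp stand -0.12457278155979853 0.000391869211807588
roller stand [-0.0935  0.0058  0.0457] 0.97
roller stand [-0.1659 -0.1575  0.0185] 0.61
```

View pics/w3.png

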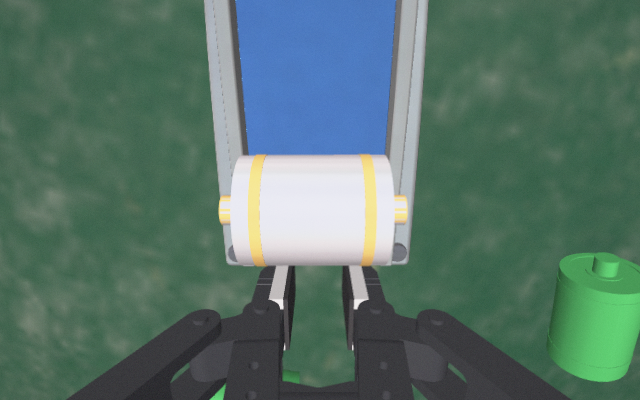

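View pics/s3.png

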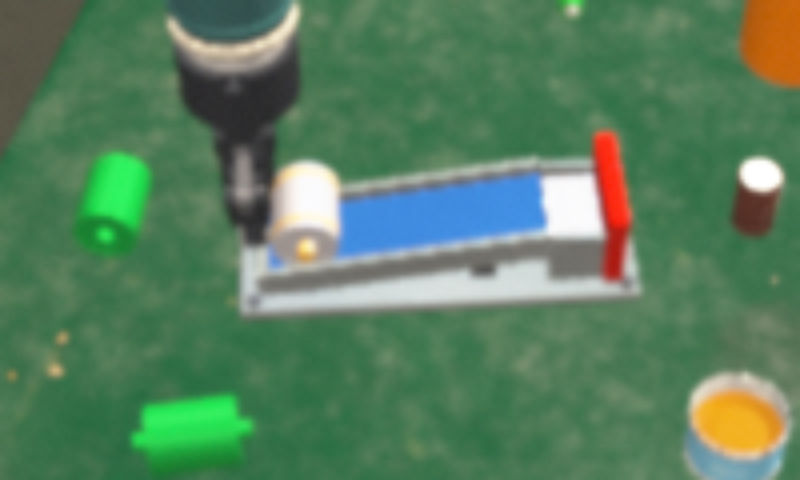

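Emit:
{"method": "play_rows", "body": {
  "motion": [
    [[0.0072,0.0021,0.001],[0,0,0]],
    [[0.0144,0.0041,0.0021],[0,0,0]],
    [[0.0216,0.0062,0.0032],[0,0,0]],
    [[0.0288,0.0082,0.0042],[0,0,0]],
    [[0.036,0.0103,0.0053],[0,0,0]],
    [[0.0433,0.0123,0.0063],[0,0,0]],
    [[0.0505,0.0144,0.0074],[0,0,0]],
    [[0.0577,0.0165,0.0084],[0,0,0]],
    [[0.0649,0.0185,0.0095],[0,0,0]],
    [[0.0721,0.0206,0.0105],[0,0,0]]
  ]
}}

```text
time: 6.52
tool_pos: [0.4899, 0.0677, 0.0423]
tcp_rot: [-1.327, 1.004, -1.004]
wrist_force: [-1.3, -0.2, 1.4]
width: 0.25
```

Emit:
{"method": "play_rows", "body": {
  "motion": [
    [[0.0072,0.0021,0.001],[0,0,0]],
    [[0.0144,0.0041,0.0021],[0,0,0]],
    [[0.0216,0.0062,0.0032],[0,0,0]],
    [[0.0288,0.0082,0.0042],[0,0,0]],
    [[0.036,0.0103,0.0053],[0,0,0]],
    [[0.0433,0.0123,0.0063],[0,0,0]],
    [[0.0505,0.0144,0.0074],[0,0,0]],
    [[0.0577,0.0165,0.0084],[0,0,0]],
    [[0.0649,0.0185,0.0095],[0,0,0]],
    [[0.0721,0.0206,0.0105],[0,0,0]]
  ]
}}

```text
time: 7.78
tool_pos: [0.5188, 0.0759, 0.0465]
tcp_rot: [-1.327, 1.004, -1.004]
wrist_force: [-1.1, 0.2, -0.5]
width: 0.25
```

```bash
python3 chk.py 4
```

```text
7.775 [0.51876065 0.07593654 0.04654509] [-1.07796318  0.20431168 -0.46075443]
tcp stand -0.06448959892904102 0.00042391679204341874
roller stand [-0.1652 -0.1592  0.021 ] 0.92
roller stand [-0.0342  0.007   0.0547] 0.84
```

View pics/w4.png

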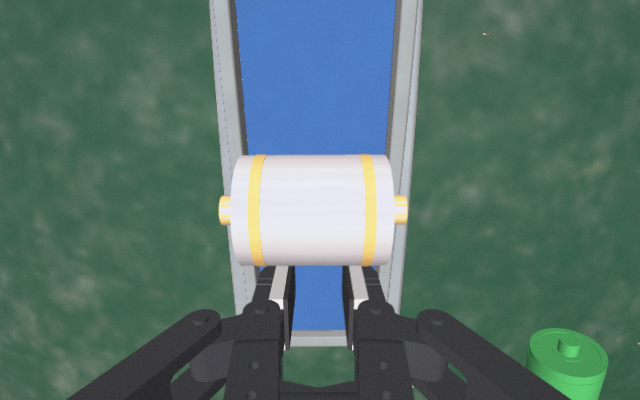

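The roller is square, centred between the rails and rolling with the fingers. I'll keep the same pace.

Emit:
{"method": "play_rows", "body": {
  "motion": [
    [[0.0072,0.0021,0.001],[0,0,0]],
    [[0.0144,0.0041,0.0021],[0,0,0]],
    [[0.0216,0.0062,0.0032],[0,0,0]],
    [[0.0288,0.0082,0.0042],[0,0,0]],
    [[0.036,0.0103,0.0053],[0,0,0]],
    [[0.0433,0.0123,0.0063],[0,0,0]],
    [[0.0505,0.0144,0.0074],[0,0,0]],
    [[0.0577,0.0165,0.0084],[0,0,0]],
    [[0.0649,0.0185,0.0095],[0,0,0]],
    [[0.0721,0.0206,0.0105],[0,0,0]]
  ]
}}

```text
time: 9.18
tool_pos: [0.5476, 0.0842, 0.0507]
tcp_rot: [-1.327, 1.004, -1.004]
wrist_force: [-1.4, -0.1, 0.9]
width: 0.247
```

Emit:
{"method": "play_rows", "body": {
  "motion": [
    [[0.0072,0.0021,0.001],[0,0,0]],
    [[0.0144,0.0041,0.0021],[0,0,0]],
    [[0.0216,0.0062,0.0032],[0,0,0]],
    [[0.0288,0.0082,0.0042],[0,0,0]],
    [[0.036,0.0103,0.0053],[0,0,0]],
    [[0.0433,0.0123,0.0063],[0,0,0]],
    [[0.0505,0.0144,0.0074],[0,0,0]],
    [[0.0577,0.0165,0.0084],[0,0,0]],
    [[0.0649,0.0185,0.0095],[0,0,0]],
    [[0.0721,0.0206,0.0105],[0,0,0]]
  ]
}}

```text
time: 10.42
tool_pos: [0.5765, 0.0924, 0.055]
tcp_rot: [-1.327, 1.004, -1.004]
wrist_force: [-1.5, -0.3, 1.0]
width: 0.25
```

Emit:
{"method": "play_rows", "body": {
  "motion": [
    [[0.0072,0.0021,0.001],[0,0,0]],
    [[0.0144,0.0041,0.0021],[0,0,0]],
    [[0.0216,0.0062,0.0032],[0,0,0]],
    [[0.0288,0.0082,0.0042],[0,0,0]],
    [[0.036,0.0103,0.0053],[0,0,0]],
    [[0.0433,0.0123,0.0063],[0,0,0]],
    [[0.0505,0.0144,0.0074],[0,0,0]],
    [[0.0577,0.0165,0.0084],[0,0,0]],
    [[0.0649,0.0185,0.0095],[0,0,0]],
    [[0.0721,0.0206,0.0105],[0,0,0]]
  ]
}}

```text
time: 11.68
tool_pos: [0.6053, 0.1007, 0.0591]
tcp_rot: [-1.327, 1.004, -1.004]
wrist_force: [-0.7, -0.7, 0.0]
width: 0.249
```

```bash
python3 chk.py 5
```

```text
11.675 [0.60526792 0.10066264 0.05914822] [-0.70444381 -0.72557986  0.0426701 ]
tcp stand 0.02547939135875378 0.0005000104049340816
roller stand [0.0562 0.0038 0.0663] 0.73
```

View pics/w5.png

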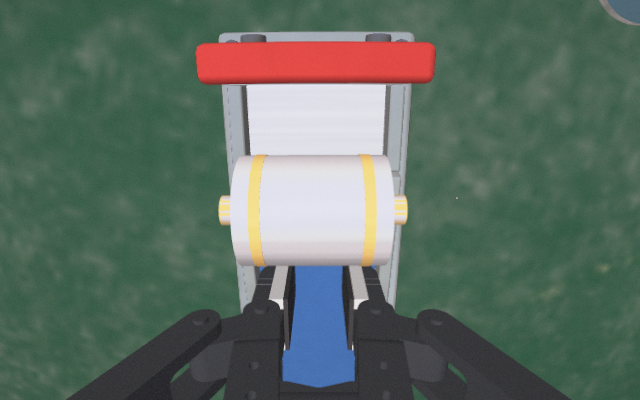

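View pics/s5.png

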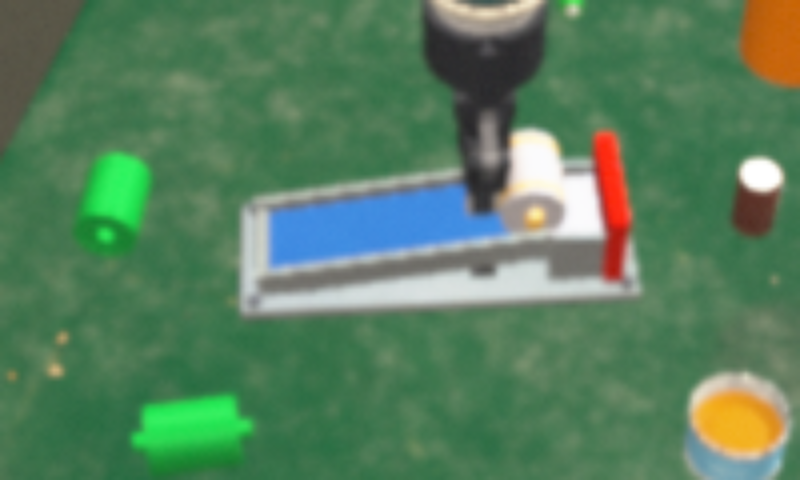

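Emit:
{"method": "play_rows", "body": {
  "motion": [
    [[0.0048,0.0014,0.0006],[0,0,0]],
    [[0.0096,0.0027,0.0012],[0,0,0]],
    [[0.0144,0.0041,0.0018],[0,0,0]],
    [[0.0192,0.0055,0.0022],[0,0,0]],
    [[0.024,0.0069,0.0026],[0,0,0]],
    [[0.0289,0.0082,0.003],[0,0,0]],
    [[0.0337,0.0096,0.003],[0,0,0]],
    [[0.0385,0.011,0.003],[0,0,0]],
    [[0.0433,0.0123,0.003],[0,0,0]],
    [[0.0481,0.0137,0.003],[0,0,0]]
  ]
}}

```text
time: 13.08
tool_pos: [0.6245, 0.1061, 0.0603]
tcp_rot: [-1.327, 1.004, -1.004]
wrist_force: [-0.5, 0.9, -0.5]
width: 0.248
```

```bash
python3 chk.py 6
```

```text
13.075 [0.62445513 0.10611301 0.06031957] [-0.52944566  0.93066328 -0.49792907]
tcp stand 0.04542512986819866 0.00048433836033507695
roller stand [0.0793 0.0056 0.0636] 0.57
```

View pics/w6.png

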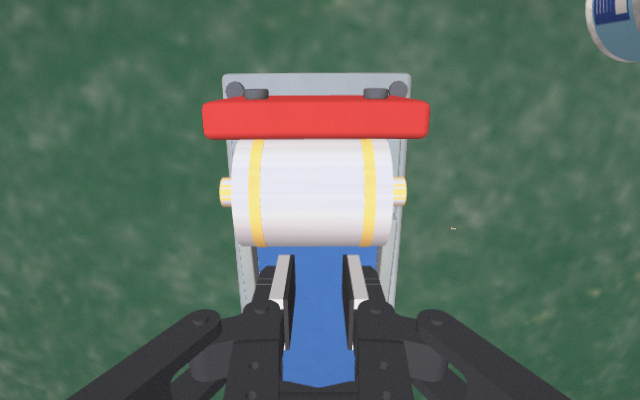

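The roller has dropped off the crest and now lies against the red stop, with its front at row 138. The finger tips at row ~255 are clear of its back edge at row 246. I'll back off and up, then check.

Emit:
{"method": "play_rows", "body": {
  "motion": [
    [[-0.012,-0.0034,0.002],[0,0,0]],
    [[-0.03,-0.0086,0.005],[0,0,0]],
    [[-0.06,-0.017,0.03],[0,0,0]],
    [[-0.08,-0.023,0.1],[0,0,0]],
    [[-0.1,-0.03,0.2],[0,0,0]],
    [[-0.12,-0.034,0.3],[0,0,0]],
    [[-0.12,-0.034,0.3],[0,0,0]]
  ]
}}

```text
time: 14.1
tool_pos: [0.5783, 0.0925, 0.1857]
tcp_rot: [-1.32, 0.998, -1.009]
wrist_force: [-0.2, -0.0, -0.4]
width: 0.25
```

```bash
python3 chk.py 7; python3 - <<'E'
from h import *
u=np.array([.9617,.274]);v=np.array([-.274,.9617]);o=np.array([.5809,.0932])
for n in('top','scene'):
    im,d=cams.read_camera(n)
    if n=='top': save('t7',im)
    for r in cams.mark_of(n,'roller'):
        p=c2w(n,r['xyz']);q=p[:2]-o;print(n,np.round([q@u,q@v,p[2]],4),r['conf'])
E
```

```text
14.1 [0.57829244 0.09254669 0.18572694] [-0.20079737 -0.00106024 -0.37099117]
tcp stand -0.0026866967358361517 8.618377002871641e-05
roller stand [-0.2233  0.0446  0.0219] 0.88
roller stand [0.0802 0.0019 0.06  ] 0.64
top [-0.1639 -0.1547  0.0201] 0.87
top [-0.2869 -0.281  -0.0029] 0.45
scene [-0.1658 -0.1569  0.0202] 0.92
scene [0.0881 0.0079 0.0628] 0.84
```

View pics/w7.png

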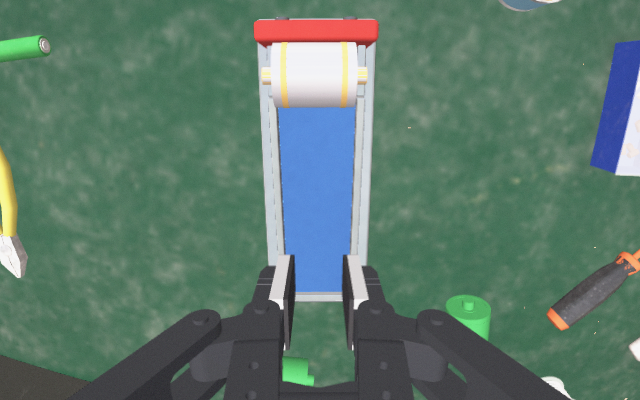

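View pics/s7.png

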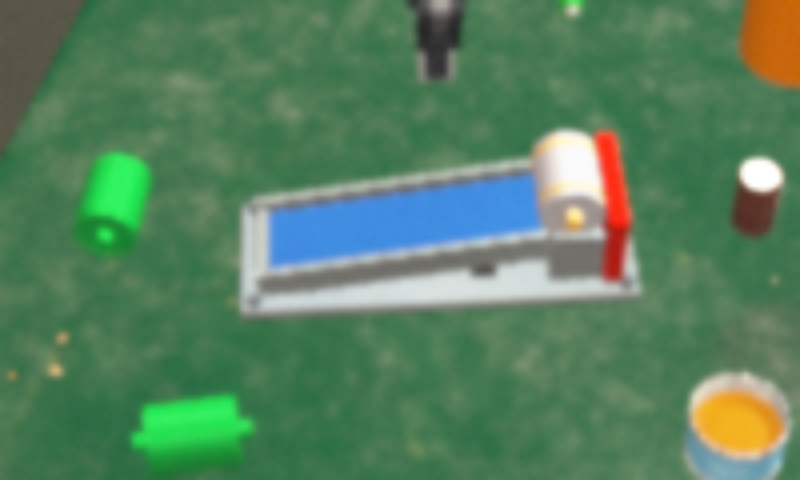

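View pics/t7.png

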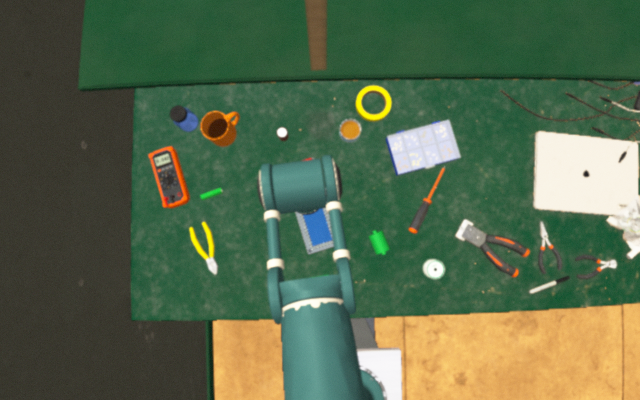

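The roller is seated against the stop, square, and the arm is clear at z = 0.186 m. Everything else is where it was.

```bash
python3 -c "
from workcell import bot
print(bot.finish_job())"
```

```text
the job is handed in; nothing more can be done
None
```

I pushed the steel roller up the ramp with the partly closed fingers at about 16–24 mm/s. It dropped over the crest into the seat against the red stop. I then backed off and up to about 0.19 m, and handed the job in at about 14.5 s.

**Last checks:**
- **Roller:** the wrist and scene pictures show it square between the rails and against the stop.
- **Position:** the scene camera put it at x = 88, y = 8, z = 63 mm in the stand's frame. The wrist camera gave x = 80, y = 2, z = 60 mm. The seated point is x = 86.5, y = 0, z = 64.4 mm.
- **Disagreement:** these readings differ from each other by more than the 4–6 mm limits, so they don't confirm the seating that finely. The top camera couldn't help because the arm hid the roller. I relied on the pictures, where the roller fills the pocket, touches the stop and lies within about 2 mm of the ramp's centre line.
- **Push contact:** I confirmed the fingers stayed behind the roller only from pictures between moves. The wrist force was too small (about 1 N) to tell contact from noise. The roller ran about 7 mm ahead of the fingers when it dropped off the crest.
- **Other things on the bench:** none had visibly moved in the top view, compared by eye.

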